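Crossed-bar contact test with a spring probe

TASK

Build the bar pile for a contact-resistance test: lay the two plain copper bars square across the two rails of the jig, centred, one over each pair of lines near the rails' ends, then lay the marked bar on top of them, mark upwards, along the rails and centred over the jig, and let go of the pile. Then take the spring probe out of its stand and hold it upright with its point inside the ringed mark, pressing gently so that the spring tip is about half pushed in and never striking hard; the program finishes while the robot is still holding the probe there. Leave the other things on the bench where they are.

Things in the scene. Friction and masses are not known exactly. Their poses are not given: they have to be found in the camera images.
- bar_a: Plain copper bar 130 mm long (its x), 25 mm wide (its y), 12 mm thick (z), about 0.34 kg, a dark bolt hole 50 mm to each side of the middle; lies flat on the table to the robot's left at the start, roughly pointing away from the robot; origin at the centre of its underside. Same as bar_b.
- bar_b: Plain copper bar 130 mm long (its x), 25 mm wide (its y), 12 mm thick (z), about 0.34 kg, a dark bolt hole 50 mm to each side of the middle; lies flat on the table to the robot's left at the start, roughly pointing away from the robot; origin at the centre of its underside. Same as bar_a.
- marked_bar: Marked copper bar 130 mm long (its x), 25 mm wide (its y), 12 mm thick (z), about 0.34 kg, a dark bolt hole 50 mm to each side of the middle; lies flat on the table to the robot's left at the start, roughly pointing away from the robot; origin at the centre of its underside. Told from the plain bars only by the ringed contact mark on its upper face.
- mark (a point): Centre of the ringed contact mark (a flat bright disc with a dark rim, 20 mm across) on the upper face of the marked bar, 15 mm from its middle along its x, 12 mm above its underside. The mark is flat with the bar's face.
- jig: Fixed jig: black board 160 x 110 x 12 mm with two copper rails on it. Origin under the board's centre. Rails along jig x, 140 long, 16 wide, at y = +-36 mm, tops 30 mm above the table; a thin dark line across each rail at x = +-36 mm shows where the cross bars go. So bar undersides lie 30 mm (first layer) and 42 mm (second) above the table, and the finished pile's top face at 54 mm.
- stand: Probe stand, fixed, to the robot's right: grey foot 100 x 90 x 8 mm with a black socket block 50 mm wide whose top face is tilted: its outward normal leans 25 degrees from vertical towards the stand's -x (towards the robot). Origin under the foot's centre.
- stand_mouth (a point): Centre of the 14 mm hole in the socket block's tilted top face, 85 mm above the table, where the probe's guard rests. The hole goes right through, along the face's normal; the block is 24 mm deep along the hole.
- probe: Spring-tipped test probe, 0.1 kg, point down in the stand, leaning 25 deg (up to 4 deg play), handle end towards the robot. Origin at the centre of its finger guard's underside, z along it to the handle end. Guard 28 mm across, z 0 to 5 mm; round handle 18 mm across, z 5 to 80; shaft 10 mm across, z 0 to -45; steel spring tip down to z = -60. Draw it out along its axis by 65 mm or more.
- probe_point (a point): The point of the probe's spring tip, on its axis, 60 mm below the guard's underside when the spring is not pressed.
- probe_tip (a joint): How far the spring tip is pushed into the shaft, m: 0 = fully out, 0.010 = pressed in to the stop. The spring pushes back 0.5 N per mm (2.5 N at half travel, 5 N at the stop).
- offcut: short copper offcut 60 x 25 x 12 mm lying near the bars, no bolt holes; origin under its centre, x along its length
- meter: yellow and black multimeter lying flat, 80 x 150 x 47 mm (with dial), beyond the jig; origin under its centre, y along its length
- pliers: red-handled pliers lying flat, about 60 x 155 x 18 mm, at the far side; origin under the pivot, y along their length towards the jaws
- tape: roll of black tape lying flat, 68 mm across, 19 mm high; origin under its centre
- screwdriver: screwdriver with orange handle lying at the far right beside the stand, about 200 mm long, up to 30 mm thick; origin under it, x along its length towards the blade
- padlock: brass padlock lying flat near the robot, body 40 x 42 x 19 mm, shackle to its +y; origin under the body's centre
- cup: white ceramic cup, 64 mm across, 60 mm high, right-hand far side; origin under its centre
Things that resemble listed ones, but are neither listed nor needed, are in the scene too. What is shaped like the marked_bar but purple or turquoise is not meant.

How it is judged:
On the way, in this order (a step that is already met when the one before it is completed fails the run):
1. the two plain bars lie square across the rails, one near each end, let go (z of bar_a in the frame of jig between 0.025 and 0.035 m and y of bar_a in the frame of jig between -0.018 and 0.018 m and angle between the x axis of each of bar_a, bar_b and the y axis of jig, either way round below 0.17 rad and angle between each of bar_a, bar_b's own z axis and vertical below 0.08 rad and contact force between each of bar_a, bar_b and the fingers below 0.1 N and linear speed of each of bar_a, bar_b below 0.03 m/s and z of bar_b in the frame of jig between 0.025 and 0.035 m and y of bar_b in the frame of jig between -0.018 and 0.018 m and ((x of bar_a in the frame of jig between 0.02 and 0.055 m and x of bar_b in the frame of jig between -0.055 and -0.02 m) or (x of bar_a in the frame of jig between -0.055 and -0.02 m and x of bar_b in the frame of jig between 0.02 and 0.055 m))), for 0.2 s.
2. the marked bar lies on top of them along the rails, centred, mark up, let go, on the finished first layer (all of step 1 and z of marked_bar in the frame of jig between 0.037 and 0.047 m and y of marked_bar in the frame of jig between -0.018 and 0.018 m and angle between the x axis of marked_bar and the x axis of jig, either way round below 0.17 rad and angle between marked_bar's own z axis and vertical below 0.08 rad and contact force between marked_bar and the fingers below 0.1 N and linear speed of marked_bar below 0.03 m/s and x of marked_bar in the frame of jig between -0.018 and 0.018 m), for 0.2 s.
At the end, for the whole second after the job is handed in: Plain bars flat across the rails (10 deg), 20-55 mm either side of the middle, centred to 18 mm; marked bar flat on both, along the rails (10 deg), centred to 18 mm, mark up; no finger on a bar. Probe held, upright (8 deg), point within 10 mm of the mark's centre, tip in 1.5-9.2 mm, 0.5-8 N (all of step 2 and horizontal distance between probe_point and mark below 0.01 m and angle between probe's own z axis and vertical below 0.14 rad and value of joint probe_tip between 0.0015 and 0.0092 m and contact force between probe and marked_bar between 0.5 and 8 N and contact force between probe and the fingers above 2 N and contact force between probe and stand below 0.1 N and linear speed of probe below 0.03 m/s); the arm keeps its last pose, push and grip.
It fails at once if the probe strikes or presses the marked bar with more than 15 N (contact force between probe and marked_bar above 15 N).
It fails at once if another thing on the bench is moved by more than 30 mm (distance of any of offcut, meter, pliers, tape, screwdriver, padlock, cup from where it was at the start of the episode above 0.03 m).
It also fails if it takes over 72 s, if anything falls off the work surface, if the arm or the gripper's body presses on something with over 40 N, if the wrist force passes 120 N, or if a joint passes its speed limit or range.

ROBOT

A 6-joint arm with a two-finger parallel gripper is mounted at the origin on the work surface. World frame = base frame: x ahead of the robot, y to its left, z up, the work surface at z = 0. Lengths are in m, angles in rad, forces in N, time in s.
With the tool pointing down it reaches from about 0.4 to 0.825 m from the base axis. Payload 7 kg.
Tool frame: the origin (TCP) lies at the very end of the fingers, on their centre line; the grasp point (between the pads) lies 19 mm behind it; z points along the fingers, y is the line along which they close (so a half turn about z gives the same grasp; the last joint's range is limited). The gripper opens to 88 mm and grips with 3 to 60 N. Pads are 19 mm wide; open, the fingers measure 130 mm over their backs; the gripper's body (78 mm by 193 mm) begins 47 mm behind the grasp point.
Start: joints at [-0.952, 0.359, 0.012, 0, -1.224, -0.288], TCP at [0.219, -0.638, 0.227] pointing down, gripper open.
Joint ranges: [-3.07, 3.07], [-1.43, 2.12], [-1.02, 1.25], [-3.03, 1.67], [-3.05, -0], [-3.03, 3.03]. Speed limits (rad/s): [2.39, 2.39, 3.01, 3.14, 3.14, 3.14].

INTERFACE

Orientations are given as [roll, pitch, yaw] about the fixed x, y, z axes, in that order (R = Rz(yaw) Ry(pitch) Rx(roll)).
In Python, from station import * gives the robot as it stands.
- The arm moves only by the tool servo_tool, never from a script. Its argument "moves" is a list of rows, each an object of numbers: "jaw": the opening, from 0 (shut) to 1 (fully open); "dx", "dy", "dz": the shift along the world's x, y, z in m; "roll": the turn about the world's z in degrees. A call has exactly 10 rows; each row shifts and turns the commanded pose from where the row before left it; what a row does not reach is not made up. A row lasts 1/8 s, in which the tool goes at most 62.5 mm and 10.7 degrees, less where a joint would pass 70% of its speed; a pose out of reach is approached as far as the arm can. A call with a gripper value outside its range is refused whole. The fingers move at their own pace and stop on an object; "newtons" is the grip in N (left out, the last holds). Time passes only in rows, so rows that do not move let the fingers close, or fill a call up. It gives the time, the measured TCP pose, the force, the opening and the grip force at its end, in the units of the state.
- get_state(): the state, without advancing time (a new reading comes with each control period).
- grab_frame(name): name is "side" or "top"; returns (picture, depth): 384x512x3 uint8, red, green, blue; 384x512 float32, m along the optical axis (not along the pixel's ray), 0 where there is no reading.
- calibration(name): a dict with "intrinsics" (3x3 intrinsics, pixels), "R" (3x3) and "t" (3): a world point X has camera coordinates R X + t. Camera axes: x right, y down, z forward; pixel columns grow to the right and rows downward; lengths in m; the calibration is good to about 2 mm. A picture is of the moment at which its call begins. calibration takes no time and is no camera call.
- job_done(): hands the job in; it is judged then, once.
The state is a dict: "t": time; "q": joint angles; "qd": joint speeds; "joint_efforts": joint torques, N m; "eef_pos": TCP position; "ee_rot": TCP orientation; "force": force on the tool from outside, world axes, zero at the start; "moment": the same for the moment, N m; "width": finger opening in m; "gripper_force": force on a finger pad.
Only numpy, scipy, OpenCV 4.12 (cv2) and the standard library are available. Lean on these libraries where they do the work, as an engineer would, in place of code of your own. Each camera call takes 0.05 s, during which the arm holds its last target. There are 200 camera calls.

## Working session

There is one attempt and no reset: what is moved stays moved. The work goes in short steps, Python scripts to look and compute and a tool call to move; the robot and the scene stay as the last step left them, time stands still between calls to the robot, and variables do not carry over. Pictures are saved under pics/ and viewed, at most 13 in all, crops included, and the job is handed in when it is done.

Besides the shell and the picture viewer there is one more tool, called after "Call:" by a JSON object that holds its "op" and its "data", one argument or row to a line. servo_tool: Moves the arm, as the interface text tells. Its arguments: {"type":"object","properties":{"moves":{"type":"array","items":{"type":"object","properties":{"jaw":{"type":"number"},"dx":{"type":"number"},"dy":{"type":"number"},"dz":{"type":"number"},"roll":{"type":"number"}}}},"newtons":{"type":"number"}},"required":["moves"]}

```bash
ls; mkdir -p pics; python3 - <<'E'
from station import *
import cv2,numpy as np
s=get_state();print(s)
for n in("top","side"):
    p,d=grab_frame(n);cv2.imwrite(f"pics/{n}0.png",cv2.resize(p[:,:,::-1],(800,600),interpolation=cv2.INTER_CUBIC));np.savez(f"{n}0.npz",p=p,d=d)
    c=calibration(n);print(n,c, -c["R"].T@c["t"])
E
```

```text
pics
{'t': 0.0, 'q': array([-9.51916911e-01,  3.59423057e-01,  1.10670425e-02, -4.03952133e-04,
       -1.22407838e+00, -2.88102759e-01]), 'qd': array([ 9.33806530e-04, -7.44149116e-05, -1.95732403e-05, -1.93567972e-04,
        3.97500147e-04, -8.43275522e-04]), 'joint_efforts': array([ 4.10064797e-05, -5.82729757e+01,  2.93056798e+01,  6.99726015e+00,
        7.00436009e-03, -1.58500002e-04]), 'eef_pos': array([ 0.21906243, -0.63794956,  0.22559315]), 'ee_rot': array([ 3.13991419e+00, -1.01397228e-04, -2.81095349e+00]), 'force': array([ 0.43389204,  0.78935536, -0.32659363]), 'moment': array([ 0.00595297, -0.02344457,  0.02923756]), 'gripper_force': 0.0, 'width': 0.08759608507883618}
top {'intrinsics': array([[389.05325254,   0.        , 257.20850581],
       [  0.        , 389.05325254, 188.13064295],
       [  0.        ,   0.        ,   1.        ]]), 'R': array([[-0.04334735, -0.99905108,  0.0042365 ],
       [-0.97813645,  0.04157582, -0.20376587],
       [ 0.20339637, -0.01297659, -0.97901048]]), 't': array([-0.01146048,  0.55167425,  0.96108282])} [ 0.34363515 -0.02191434  1.05337109]
side {'intrinsics': array([[415.98639781,   0.        , 247.04073224],
       [  0.        , 415.98639781, 193.06057874],
       [  0.        ,   0.        ,   1.        ]]), 'R': array([[-0.89621925, -0.44304922, -0.0223258 ],
       [-0.20152072,  0.45144716, -0.86924384],
       [ 0.39519673, -0.77453395, -0.49387923]]), 't': array([0.4832948 , 0.1892754 , 1.05377798])} [0.0548314  0.94486237 0.69575549]
```

View pics/top0.png

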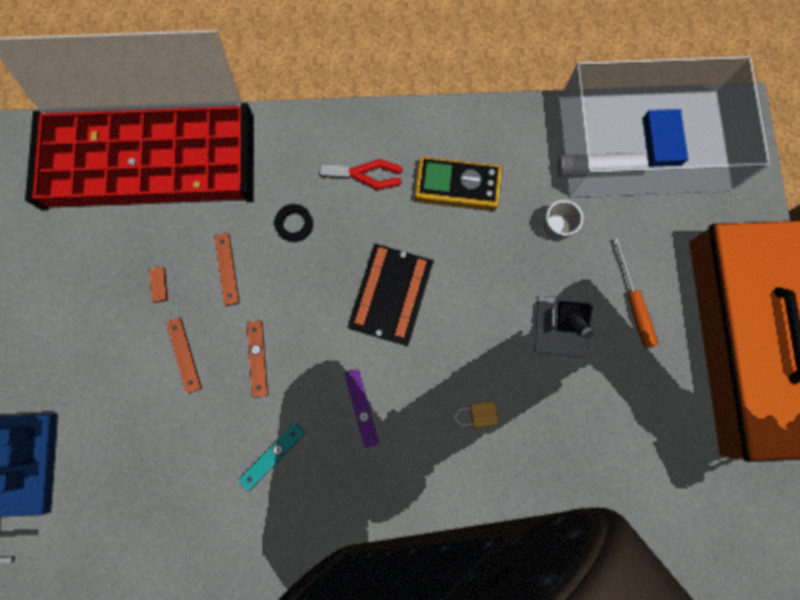

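View pics/side0.png

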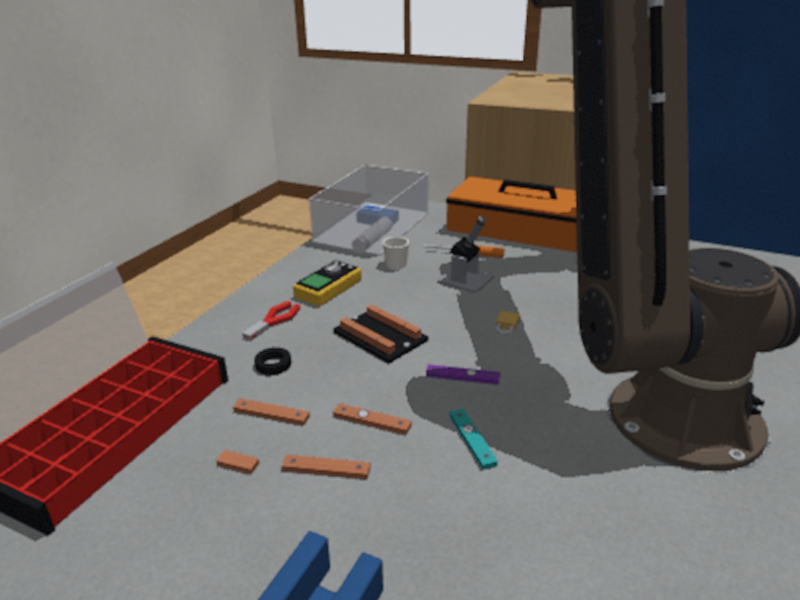

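Top view at 800x600: the plain bars are at (227,268) and (184,355), and the bar with the ringed mark is at (257,358). The jig is at (391,293) and the stand with the probe at (563,325).

Things that could be mistaken for the bars: offcut (158,284), purple (363,408) and turquoise (271,457) bars, and the jig's copper rails (371,286) and (409,298). I choose the copper bars with holes, and the marked one is the one carrying the disc.

```bash
cat >h.py <<'E'
from station import *
import cv2,numpy as np
def load(n,k):
    z=np.load(f"{n}{k}.npz");return z["p"],z["d"]
def snap(n,k):
    p,d=grab_frame(n);np.savez(f"{n}{k}.npz",p=p,d=d);return p,d
def ray(n,uv,z):
    c=calibration(n);K,R,t=c["intrinsics"],c["R"],c["t"];o=-R.T@t
    uv=np.atleast_2d(uv).astype(float);v=np.c_[uv,np.ones(len(uv))]@np.linalg.inv(K).T@R
    return o+v*((z-o[2])/v[:,2])[:,None]
def cloud(n,d):
    c=calibration(n);K,R,t=c["intrinsics"],c["R"],c["t"]
    v,u=np.mgrid[:384,:512];r=np.stack([u,v,np.ones_like(u)],-1)@np.linalg.inv(K).T*d[...,None]
    return (r-t)@R
def copper(p):
    h=cv2.cvtColor(p,cv2.COLOR_RGB2HSV)
    return cv2.inRange(h,(3,90,90),(14,255,255))
def bars(n,p,z=0.012,amin=60):
    cs,_=cv2.findContours(copper(p),cv2.RETR_EXTERNAL,cv2.CHAIN_APPROX_NONE);out=[]
    for c in cs:
        if cv2.contourArea(c)<amin: continue
        uv=c[:,0,:];w=ray(n,uv,z)[:,:2]
        (cx,cy),(a,b),an=cv2.minAreaRect((w*1000).astype(np.float32))
        if a<b:a,b,an=b,a,an+90
        an=(an+90)%180-90
        out.append((uv.mean(0).round(),round(cx,1),round(cy,1),round(a,1),round(b,1),round(an,1)))
    return out
E
python3 - <<'E'
from h import *
for n in("top","side"):
    p,d=load(n,0);print(n)
    for b in bars(n,p):print(*b)
p,d=load("top",0)
print("jig rails z.03");[print(*b) for b in bars("top",p,.03)if 215<b[0][0]<285]
a=p[215:262,100:180];b=p[150:225,215:285];c=p[180:235,335:390]
tiles=[cv2.resize(x[:,:,::-1],None,fx=5,fy=5,interpolation=cv2.INTER_CUBIC) for x in(a,b)]
im=np.zeros((600,800,3),np.uint8)
im[:235,:400]=tiles[0];im[:375,400:750]=tiles[1];im[320:595,:275]=cv2.resize(c[:,:,::-1],None,fx=5,fy=5)
cv2.imwrite("pics/crop0.png",im)
# bar depth check
P=cloud("top",d)
for uv in((145,172),(118,227),(165,235),(250,188)):print(uv,P[uv[1],uv[0]].round(4),p[uv[1],uv[0]])
# stand region points above 5cm
m=(P[...,2]>.05)&(P[...,0]>.35)&(P[...,0]<.75)&(P[...,1]<-.12)&(P[...,1]>-.4);Q=P[m];print(len(Q))
for lo in range(50,200,10):
    q=Q[(Q[:,2]>lo/1e3)&(Q[:,2]<=(lo+10)/1e3)]
    if len(q):print(lo,len(q),q.mean(0).round(4),q.min(0).round(3),q.max(0).round(3))
E
```

```text
top
[164. 228.] 459.1 218.0 129.7 25.7 4.5
[117. 227.] 470.4 344.2 130.0 25.6 17.4
[412. 203.] 499.4 -452.7 100.1 22.9 11.4
[100. 182.] 596.8 392.3 60.1 24.6 2.3
[262. 190.] 554.6 -50.3 143.1 17.5 -19.1
[237. 183.] 578.6 18.7 143.3 17.5 -19.0
[145. 172.] 619.6 272.4 130.6 25.6 8.8
[491. 210.] 462.4 -676.4 408.9 152.2 -0.7
side
[209. 297.] 467.7 346.5 129.5 25.3 17.5
[153. 295.] 592.0 394.3 63.6 28.4 2.3
[238. 267.] 455.9 220.7 131.0 26.4 3.5
[174. 262.] 616.4 274.8 131.7 25.3 8.7
[235. 212.] 585.1 -5.5 141.8 20.4 -19.0
[252. 204.] 561.4 -73.4 142.1 15.8 -19.3
[313. 160.] 484.9 -460.8 67.5 49.2 9.8
[325. 144.] 495.5 -625.9 392.4 164.9 0.2
[331. 125.] 533.4 -867.7 380.0 215.1 -0.0
jig rails z.03
[262. 190.] 551.0 -49.8 140.6 17.2 -19.1
[237. 183.] 574.5 18.0 140.8 17.2 -19.0
(145, 172) [0.6183 0.2709 0.0127] [169  90  59]
(118, 227) [0.4698 0.3409 0.0118] [168  88  56]
(165, 235) [0.4433 0.216  0.0089] [174  93  60]
(250, 188) [ 0.5609 -0.0161  0.0135] [26 23 27]
956
50 172 [ 0.6678 -0.3263  0.056 ] [ 0.482 -0.399  0.05 ] [ 0.749 -0.278  0.06 ]
60 120 [ 0.5982 -0.3202  0.0653] [ 0.48  -0.396  0.06 ] [ 0.749 -0.278  0.07 ]
70 134 [ 0.5533 -0.3194  0.0752] [ 0.47 -0.4   0.07] [ 0.75  -0.281  0.08 ]
80 192 [ 0.5469 -0.3215  0.0856] [ 0.478 -0.399  0.08 ] [ 0.75  -0.287  0.09 ]
90 118 [ 0.5689 -0.3284  0.0932] [ 0.489 -0.398  0.09 ] [ 0.749 -0.289  0.1  ]
100 52 [ 0.6711 -0.3541  0.1046] [ 0.479 -0.399  0.1  ] [ 0.748 -0.302  0.11 ]
110 64 [ 0.6944 -0.3591  0.1153] [ 0.475 -0.399  0.11 ] [ 0.749 -0.301  0.12 ]
120 25 [ 0.5899 -0.3372  0.1233] [ 0.471 -0.399  0.12 ] [ 0.732 -0.3    0.13 ]
130 14 [ 0.474  -0.3045  0.1357] [ 0.465 -0.313  0.131] [ 0.48 -0.3   0.14]
140 10 [ 0.469  -0.3036  0.1453] [ 0.461 -0.313  0.143] [ 0.473 -0.299  0.15 ]
150 52 [ 0.4605 -0.3066  0.1554] [ 0.452 -0.315  0.15 ] [ 0.47  -0.299  0.16 ]
160 3 [ 0.4619 -0.3041  0.1605] [ 0.461 -0.311  0.16 ] [ 0.463 -0.3    0.161]
```

View pics/crop0.png

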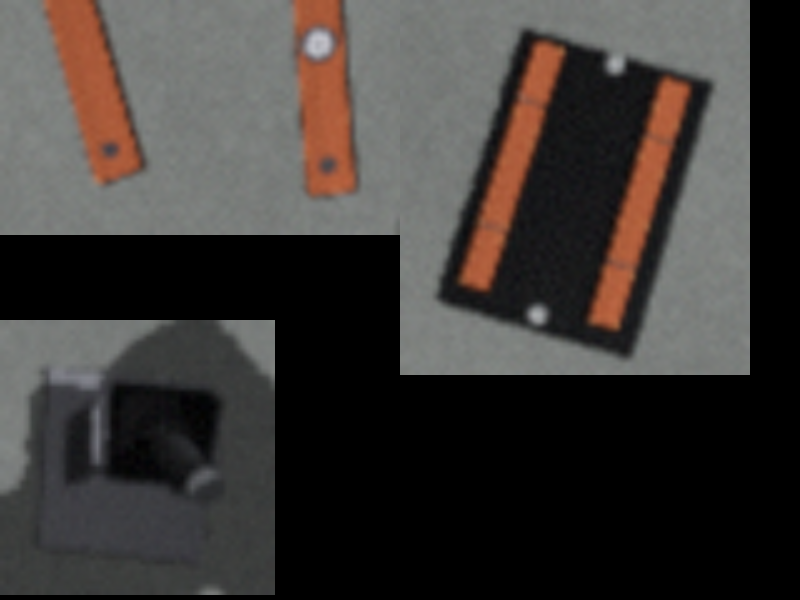

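The crop shows the ringed mark on the copper bar at top pixel (164,224), the jig with its four line marks, and the dark probe leaning towards the robot. I'll take the far plain bar first.

Call:
{"op": "servo_tool", "data": {
  "moves": [
    {"dx": 0.025,"dy": 0.057,"roll": -1,"jaw": 0.5},
    {"dx": 0.025,"dy": 0.057,"roll": -1,"jaw": 0.5},
    {"dx": 0.025,"dy": 0.057,"roll": -1,"jaw": 0.5},
    {"dx": 0.025,"dy": 0.057,"roll": -1,"jaw": 0.5},
    {"dx": 0.025,"dy": 0.057,"roll": -1,"jaw": 0.5},
    {"dx": 0.025,"dy": 0.057,"roll": -1,"jaw": 0.5},
    {"dx": 0.025,"dy": 0.057,"roll": -1,"jaw": 0.5},
    {"dx": 0.025,"dy": 0.057,"roll": -1,"jaw": 0.5},
    {"dx": 0.025,"dy": 0.057,"roll": -1,"jaw": 0.5},
    {"dx": 0.025,"dy": 0.057,"roll": -1,"jaw": 0.5}
  ],
  "newtons": 30
}}

```text
$.moves[0]: bad value
```

Call:
{"op": "servo_tool", "data": {
  "moves": [
    {"dx": 0.025,"dy": 0.057,"dz": 0.0,"roll": -1.0,"jaw": 0.5},
    {"dx": 0.025,"dy": 0.057,"dz": 0.0,"roll": -1.0,"jaw": 0.5},
    {"dx": 0.025,"dy": 0.057,"dz": 0.0,"roll": -1.0,"jaw": 0.5},
    {"dx": 0.025,"dy": 0.057,"dz": 0.0,"roll": -1.0,"jaw": 0.5},
    {"dx": 0.025,"dy": 0.057,"dz": 0.0,"roll": -1.0,"jaw": 0.5},
    {"dx": 0.025,"dy": 0.057,"dz": 0.0,"roll": -1.0,"jaw": 0.5},
    {"dx": 0.025,"dy": 0.057,"dz": 0.0,"roll": -1.0,"jaw": 0.5},
    {"dx": 0.025,"dy": 0.057,"dz": 0.0,"roll": -1.0,"jaw": 0.5},
    {"dx": 0.025,"dy": 0.057,"dz": 0.0,"roll": -1.0,"jaw": 0.5},
    {"dx": 0.025,"dy": 0.057,"dz": 0.0,"roll": -1.0,"jaw": 0.5}
  ],
  "newtons": 30
}}

```text
t: 1.35
eef_pos: [0.4695, -0.0663, 0.2267]
ee_rot: [3.142, 0.0, -2.986]
force: [1.7, -0.6, 0.9]
width: 0.0439
gripper_force: 0.0
```

Call:
{"op": "servo_tool", "data": {
  "moves": [
    {"dx": 0.0212,"dy": 0.0486,"dz": -0.02,"roll": 0.0,"jaw": 0.5},
    {"dx": 0.0212,"dy": 0.0486,"dz": -0.02,"roll": 0.0,"jaw": 0.5},
    {"dx": 0.0212,"dy": 0.0486,"dz": -0.02,"roll": 0.0,"jaw": 0.5},
    {"dx": 0.0212,"dy": 0.0486,"dz": -0.02,"roll": 0.0,"jaw": 0.5},
    {"dx": 0.0212,"dy": 0.0486,"dz": -0.02,"roll": 0.0,"jaw": 0.5},
    {"dx": 0.0212,"dy": 0.0486,"dz": -0.02,"roll": 0.0,"jaw": 0.5},
    {"dx": 0.0213,"dy": 0.0484,"dz": -0.02,"roll": 0.0,"jaw": 0.5},
    {"dx": 0.0,"dy": 0.0,"dz": -0.04,"roll": 0.0,"jaw": 0.5},
    {"dx": 0.0,"dy": 0.0,"dz": -0.03,"roll": 0.0,"jaw": 0.5},
    {"dx": 0.0,"dy": 0.0,"dz": -0.0127,"roll": 0.0,"jaw": 0.5}
  ]
}}

```text
t: 2.6
eef_pos: [0.6165, 0.2708, 0.0013]
ee_rot: [-3.14, -0.003, -2.985]
force: [0.7, 0.3, 0.8]
width: 0.0435
gripper_force: 0.0
```

Call:
{"op": "servo_tool", "data": {
  "moves": [
    {"dx": 0.0,"dy": 0.0,"dz": 0.002,"roll": 0.0,"jaw": 0.0},
    {"dx": 0.0,"dy": 0.0,"dz": 0.0,"roll": 0.0,"jaw": 0.0},
    {"dx": 0.0,"dy": 0.0,"dz": 0.0,"roll": 0.0,"jaw": 0.0},
    {"dx": 0.0,"dy": 0.0,"dz": 0.05,"roll": 0.0,"jaw": 0.0},
    {"dx": -0.0036,"dy": -0.0495,"dz": 0.02,"roll": 10.4,"jaw": 0.0},
    {"dx": -0.0036,"dy": -0.0495,"dz": 0.02,"roll": 10.4,"jaw": 0.0},
    {"dx": -0.0036,"dy": -0.0495,"dz": 0.0,"roll": 10.4,"jaw": 0.0},
    {"dx": -0.0036,"dy": -0.0495,"dz": 0.0,"roll": 10.4,"jaw": 0.0},
    {"dx": -0.0036,"dy": -0.0495,"dz": 0.0,"roll": 10.4,"jaw": 0.0},
    {"dx": -0.0036,"dy": -0.0495,"dz": 0.0,"roll": 10.4,"jaw": 0.0}
  ]
}}

```text
t: 3.85
eef_pos: [0.5954, -0.027, 0.0963]
ee_rot: [-3.142, 0.0, -1.89]
force: [1.4, 0.1, -3.8]
width: 0.0245
gripper_force: 30.0
```

Call:
{"op": "servo_tool", "data": {
  "moves": [
    {"dx": 0.0,"dy": 0.0,"dz": -0.02,"roll": -0.7,"jaw": 0.0},
    {"dx": 0.0,"dy": 0.0,"dz": -0.02,"roll": 0.0,"jaw": 0.0},
    {"dx": 0.0,"dy": 0.0,"dz": -0.01,"roll": 0.0,"jaw": 0.0},
    {"dx": 0.0,"dy": 0.0,"dz": -0.006,"roll": 0.0,"jaw": 0.0},
    {"dx": 0.0,"dy": 0.0,"dz": -0.004,"roll": 0.0,"jaw": 0.0},
    {"dx": 0.0,"dy": 0.0,"dz": 0.0,"roll": 0.0,"jaw": 0.0},
    {"dx": 0.0,"dy": 0.0,"dz": 0.0,"roll": 0.0,"jaw": 0.0},
    {"dx": 0.0,"dy": 0.0,"dz": 0.0,"roll": 0.0,"jaw": 0.0},
    {"dx": 0.0,"dy": 0.0,"dz": 0.0,"roll": 0.0,"jaw": 0.0},
    {"dx": 0.0,"dy": 0.0,"dz": 0.0,"roll": 0.0,"jaw": 0.0}
  ]
}}

```text
t: 5.1
eef_pos: [0.5962, -0.0252, 0.0376]
ee_rot: [-3.141, 0.0, -1.908]
force: [-4.6, 0.3, 6.9]
width: 0.0244
gripper_force: 30.0
```

Call:
{"op": "servo_tool", "data": {
  "moves": [
    {"dx": 0.0,"dy": 0.0,"dz": 0.0,"roll": 0.0,"jaw": 0.5},
    {"dx": 0.0,"dy": 0.0,"dz": 0.0,"roll": 0.0,"jaw": 0.5},
    {"dx": 0.0,"dy": 0.0,"dz": 0.03,"roll": 0.0,"jaw": 0.5},
    {"dx": 0.0,"dy": 0.0,"dz": 0.05,"roll": 0.0,"jaw": 0.5},
    {"dx": -0.019,"dy": 0.055,"dz": 0.0,"roll": -8.9,"jaw": 0.5},
    {"dx": -0.019,"dy": 0.055,"dz": 0.0,"roll": -8.9,"jaw": 0.5},
    {"dx": -0.019,"dy": 0.055,"dz": 0.0,"roll": -8.9,"jaw": 0.5},
    {"dx": -0.019,"dy": 0.055,"dz": 0.0,"roll": -8.9,"jaw": 0.5},
    {"dx": -0.019,"dy": 0.055,"dz": 0.0,"roll": -8.9,"jaw": 0.5},
    {"dx": -0.019,"dy": 0.055,"dz": 0.0,"roll": -8.9,"jaw": 0.5}
  ]
}}

```text
t: 6.35
eef_pos: [0.4816, 0.3068, 0.1165]
ee_rot: [3.141, 0.001, -2.845]
force: [1.3, -0.1, -0.3]
width: 0.0438
gripper_force: 0.0
```

```bash
python3 - <<'E'
from h import *
for n in("top","side"):
    p,d=snap(n,1);print(n)
    for b in bars(n,p,.042):
        if b[0][0]<300 :print(*b)
    for b in bars(n,p,.012):
        if b[0][0]<300 and b[0][1]>0 and b[2]>100:print("lo",*b)
p=load("top",1)[0]
cv2.imwrite("pics/c1.png",cv2.resize(p[120:260,80:330,::-1],(800,448),interpolation=cv2.INTER_CUBIC))
E
```

```text
top
[119. 237.] 441.5 325.8 73.4 24.6 17.1
[164. 228.] 455.8 211.2 125.9 24.8 4.5
[250. 184.] 562.3 -11.1 138.9 129.3 -19.7
lo [119. 237.] 444.4 336.2 75.6 25.3 17.1
lo [164. 228.] 459.1 218.2 129.7 25.5 4.5
side
[209. 297.] 449.8 372.6 124.3 24.6 16.8
[151. 294.] 571.6 418.5 55.6 23.3 7.1
[238. 267.] 438.2 252.5 125.8 29.2 1.5
[240. 215.] 540.4 43.6 93.5 19.4 -17.4
[249. 202.] 548.2 -18.7 135.4 76.7 -35.3
lo [209. 297.] 467.9 346.3 130.0 25.7 16.8
lo [151. 294.] 595.4 394.4 58.2 24.3 7.1
lo [238. 267.] 455.8 220.7 131.6 30.6 1.5
```

View pics/c1.png

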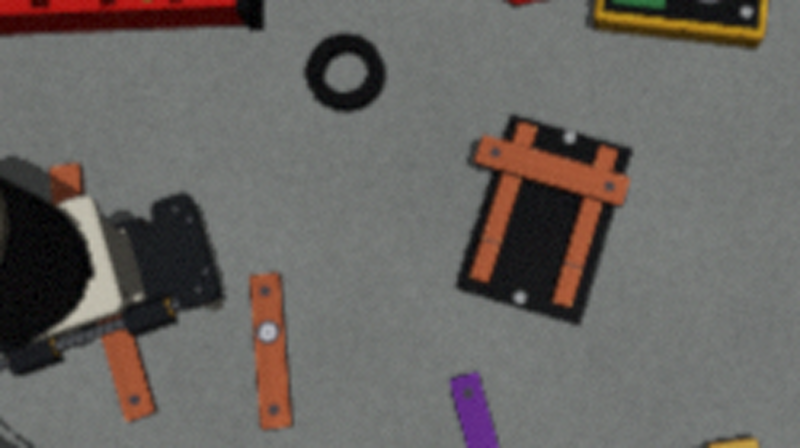

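Call:
{"op": "servo_tool", "data": {
  "moves": [
    {"dx": -0.0063,"dy": 0.0193,"dz": -0.025,"roll": 0.4,"jaw": 0.5},
    {"dx": -0.0063,"dy": 0.0193,"dz": -0.025,"roll": 0.0,"jaw": 0.5},
    {"dx": 0.0,"dy": 0.0,"dz": -0.03,"roll": 0.0,"jaw": 0.5},
    {"dx": 0.0,"dy": 0.0,"dz": -0.022,"roll": 0.0,"jaw": 0.5},
    {"dx": 0.0,"dy": 0.0,"dz": -0.01,"roll": 0.0,"jaw": 0.5},
    {"dx": 0.0,"dy": 0.0,"dz": 0.0,"roll": 0.0,"jaw": 0.0},
    {"dx": 0.0,"dy": 0.0,"dz": 0.0,"roll": 0.0,"jaw": 0.0},
    {"dx": 0.0,"dy": 0.0,"dz": 0.0,"roll": 0.0,"jaw": 0.0},
    {"dx": 0.0,"dy": 0.0,"dz": 0.0,"roll": 0.0,"jaw": 0.0},
    {"dx": 0.0,"dy": 0.0,"dz": 0.0,"roll": 0.0,"jaw": 0.0}
  ]
}}

```text
t: 7.7
eef_pos: [0.4701, 0.3439, 0.0049]
ee_rot: [3.141, 0.002, -2.833]
force: [-0.4, -0.3, 6.7]
width: 0.0242
gripper_force: 30.0
```

```bash
python3 - <<'E'
from h import *
print(ray("top",[(235,167.5),(270.3,178.1)],.042))
s=get_state();print(s["q"].round(2))
E
```

```text
[[ 0.61279804  0.0217885   0.042     ]
 [ 0.5796005  -0.07142902  0.042     ]]
[ 0.97  0.44 -0.45  0.   -0.68 -2.23]
```

Call:
{"op": "servo_tool", "data": {
  "moves": [
    {"dx": 0.0,"dy": 0.0,"dz": 0.05,"roll": 0.0,"jaw": 0.0},
    {"dx": 0.0083,"dy": -0.0497,"dz": 0.02,"roll": 7.6,"jaw": 0.0},
    {"dx": 0.0083,"dy": -0.0497,"dz": 0.02,"roll": 7.6,"jaw": 0.0},
    {"dx": 0.0083,"dy": -0.0497,"dz": 0.0,"roll": 7.6,"jaw": 0.0},
    {"dx": 0.0083,"dy": -0.0497,"dz": 0.0,"roll": 7.6,"jaw": 0.0},
    {"dx": 0.0083,"dy": -0.0497,"dz": 0.0,"roll": 7.6,"jaw": 0.0},
    {"dx": 0.0083,"dy": -0.0497,"dz": 0.0,"roll": 7.6,"jaw": 0.0},
    {"dx": 0.0083,"dy": -0.0497,"dz": 0.0,"roll": 7.6,"jaw": 0.0},
    {"dx": 0.0,"dy": 0.0,"dz": -0.025,"roll": 0.0,"jaw": 0.0},
    {"dx": 0.0,"dy": 0.0,"dz": -0.015,"roll": 0.0,"jaw": 0.0}
  ]
}}

```text
t: 8.95
eef_pos: [0.5263, -0.0056, 0.0524]
ee_rot: [3.14, -0.001, -1.907]
force: [0.3, -0.3, -3.6]
width: 0.0245
gripper_force: 30.0
```

Call:
{"op": "servo_tool", "data": {
  "moves": [
    {"dx": 0.001,"dy": 0.001,"dz": -0.008,"roll": 0.0,"jaw": 0.0},
    {"dx": 0.0,"dy": 0.0,"dz": -0.006,"roll": 0.0,"jaw": 0.0},
    {"dx": 0.0,"dy": 0.0,"dz": -0.003,"roll": 0.0,"jaw": 0.0},
    {"dx": 0.0,"dy": 0.0,"dz": 0.0,"roll": 0.0,"jaw": 0.0},
    {"dx": 0.0,"dy": 0.0,"dz": 0.0,"roll": 0.0,"jaw": 0.0},
    {"dx": 0.0,"dy": 0.0,"dz": 0.0,"roll": 0.0,"jaw": 0.5},
    {"dx": 0.0,"dy": 0.0,"dz": 0.0,"roll": 0.0,"jaw": 0.5},
    {"dx": 0.0,"dy": 0.0,"dz": 0.03,"roll": 0.0,"jaw": 0.5},
    {"dx": 0.0,"dy": 0.0,"dz": 0.04,"roll": 0.0,"jaw": 0.5},
    {"dx": 0.0,"dy": 0.0,"dz": 0.01,"roll": 0.0,"jaw": 0.5}
  ]
}}

```text
t: 10.2
eef_pos: [0.5304, -0.0033, 0.1198]
ee_rot: [-3.137, 0.003, -1.905]
force: [0.6, 0.5, 0.1]
width: 0.0441
gripper_force: 0.0
```

Call:
{"op": "servo_tool", "data": {
  "moves": [
    {"dx": -0.0104,"dy": 0.0318,"dz": 0.0,"roll": -9.6,"jaw": 0.5},
    {"dx": -0.0104,"dy": 0.0318,"dz": 0.0,"roll": -9.6,"jaw": 0.5},
    {"dx": -0.0104,"dy": 0.0318,"dz": 0.0,"roll": -9.6,"jaw": 0.5},
    {"dx": -0.0104,"dy": 0.0318,"dz": 0.0,"roll": -9.6,"jaw": 0.5},
    {"dx": -0.0104,"dy": 0.0318,"dz": 0.0,"roll": -9.6,"jaw": 0.5},
    {"dx": -0.0104,"dy": 0.0318,"dz": 0.0,"roll": -9.6,"jaw": 0.5},
    {"dx": -0.0104,"dy": 0.0318,"dz": -0.01,"roll": -9.6,"jaw": 0.5},
    {"dx": 0.0,"dy": 0.0,"dz": -0.035,"roll": 0.0,"jaw": 0.5},
    {"dx": 0.0,"dy": 0.0,"dz": -0.025,"roll": 0.0,"jaw": 0.5},
    {"dx": 0.0,"dy": 0.0,"dz": -0.015,"roll": 0.0,"jaw": 0.5}
  ]
}}

```text
t: 11.45
eef_pos: [0.4553, 0.2185, 0.0305]
ee_rot: [-3.14, -0.001, -3.078]
force: [0.3, -0.9, 0.6]
width: 0.044
gripper_force: 0.0
```

```bash
python3 - <<'E'
from h import *
for n in("top","side"):
    p,d=snap(n,2);print(n)
p=load("top",2)[0];q=load("side",2)[0]
cv2.imwrite("pics/c2.png",np.hstack([cv2.resize(x[:,:,::-1],(400,300),interpolation=cv2.INTER_CUBIC)for x in(p[140:230,210:330],q[170:260,180:300])]))
E
```

```text
top
side
```

View pics/c2.png

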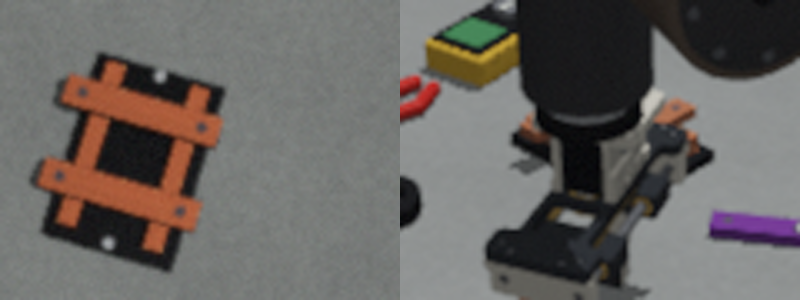

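Call:
{"op": "servo_tool", "data": {
  "moves": [
    {"dx": 0.002,"dy": 0.001,"dz": -0.015,"roll": 0.3,"jaw": 0.5},
    {"dx": 0.0,"dy": 0.0,"dz": -0.0095,"roll": 0.0,"jaw": 0.5},
    {"dx": 0.0,"dy": 0.0,"dz": 0.0,"roll": 0.0,"jaw": 0.0},
    {"dx": 0.0,"dy": 0.0,"dz": 0.0,"roll": 0.0,"jaw": 0.0},
    {"dx": 0.0,"dy": 0.0,"dz": 0.0,"roll": 0.0,"jaw": 0.0},
    {"dx": 0.0,"dy": 0.0,"dz": 0.04,"roll": 0.0,"jaw": 0.0},
    {"dx": 0.0,"dy": 0.0,"dz": 0.05,"roll": 0.0,"jaw": 0.0},
    {"dx": 0.018,"dy": -0.04,"dz": 0.01,"roll": -5.0,"jaw": 0.0},
    {"dx": 0.018,"dy": -0.04,"dz": 0.0,"roll": -5.0,"jaw": 0.0},
    {"dx": 0.018,"dy": -0.04,"dz": 0.0,"roll": -5.0,"jaw": 0.0}
  ]
}}

```text
t: 12.8
eef_pos: [0.5118, 0.0988, 0.1076]
ee_rot: [3.141, 0.0, 2.946]
force: [1.0, 0.1, -3.8]
width: 0.0245
gripper_force: 30.0
```

Call:
{"op": "servo_tool", "data": {
  "moves": [
    {"dx": 0.0167,"dy": -0.038,"dz": 0.0,"roll": -2.6,"jaw": 0.0},
    {"dx": 0.0167,"dy": -0.038,"dz": 0.0,"roll": -2.6,"jaw": 0.0},
    {"dx": 0.0167,"dy": -0.038,"dz": 0.0,"roll": -2.6,"jaw": 0.0},
    {"dx": 0.0,"dy": 0.0,"dz": -0.02,"roll": 0.0,"jaw": 0.0},
    {"dx": 0.0,"dy": 0.0,"dz": -0.02,"roll": 0.0,"jaw": 0.0},
    {"dx": 0.0,"dy": 0.0,"dz": -0.01,"roll": 0.0,"jaw": 0.0},
    {"dx": 0.0,"dy": 0.0,"dz": -0.005,"roll": 0.0,"jaw": 0.0},
    {"dx": 0.0,"dy": 0.0,"dz": 0.0,"roll": 0.0,"jaw": 0.0},
    {"dx": 0.0,"dy": 0.0,"dz": 0.0,"roll": 0.0,"jaw": 0.0},
    {"dx": 0.0,"dy": 0.0,"dz": 0.0,"roll": 0.0,"jaw": 0.0}
  ]
}}

```text
t: 14.05
eef_pos: [0.5622, -0.0139, 0.0529]
ee_rot: [3.141, 0.001, 2.813]
force: [0.0, 0.3, -3.5]
width: 0.0244
gripper_force: 30.0
```

Call:
{"op": "servo_tool", "data": {
  "moves": [
    {"dx": 0.0,"dy": -0.001,"dz": -0.003,"roll": 0.0,"jaw": 0.0},
    {"dx": 0.0,"dy": 0.0,"dz": -0.002,"roll": 0.0,"jaw": 0.0},
    {"dx": 0.0,"dy": 0.0,"dz": -0.001,"roll": 0.0,"jaw": 0.0},
    {"dx": 0.0,"dy": 0.0,"dz": 0.0,"roll": 0.0,"jaw": 0.0},
    {"dx": 0.0,"dy": 0.0,"dz": 0.0,"roll": 0.0,"jaw": 0.5},
    {"dx": 0.0,"dy": 0.0,"dz": 0.0,"roll": 0.0,"jaw": 0.5},
    {"dx": 0.0,"dy": 0.0,"dz": 0.0,"roll": 0.0,"jaw": 0.5},
    {"dx": 0.0,"dy": 0.0,"dz": 0.04,"roll": 0.0,"jaw": 0.5},
    {"dx": 0.0,"dy": 0.0,"dz": 0.05,"roll": 0.0,"jaw": 0.5},
    {"dx": 0.0,"dy": 0.0,"dz": 0.05,"roll": 0.0,"jaw": 0.5}
  ]
}}

```text
t: 15.3
eef_pos: [0.5617, -0.0152, 0.1875]
ee_rot: [-3.141, -0.001, 2.813]
force: [1.1, -0.2, 0.4]
width: 0.0434
gripper_force: 0.0
```

Call:
{"op": "servo_tool", "data": {
  "moves": [
    {"dx": -0.025,"dy": 0.0,"dz": 0.03,"roll": 2.0,"jaw": 0.5},
    {"dx": -0.025,"dy": 0.0,"dz": 0.03,"roll": 2.0,"jaw": 0.5},
    {"dx": -0.025,"dy": 0.0,"dz": 0.0,"roll": 2.0,"jaw": 0.5},
    {"dx": -0.025,"dy": 0.0,"dz": 0.0,"roll": 2.0,"jaw": 0.5},
    {"dx": -0.025,"dy": 0.0,"dz": 0.0,"roll": 2.0,"jaw": 0.5},
    {"dx": -0.015,"dy": 0.0,"dz": 0.0,"roll": 2.0,"jaw": 0.5},
    {"dx": 0.0,"dy": 0.0,"dz": 0.0,"roll": 2.0,"jaw": 0.5},
    {"dx": 0.0,"dy": 0.0,"dz": 0.0,"roll": 2.0,"jaw": 0.5},
    {"dx": 0.0,"dy": 0.0,"dz": 0.0,"roll": 2.0,"jaw": 0.5},
    {"dx": 0.0,"dy": 0.0,"dz": 0.0,"roll": 0.0,"jaw": 0.5}
  ]
}}

```text
t: 16.55
eef_pos: [0.4222, -0.0151, 0.2461]
ee_rot: [-3.141, -0.001, 3.127]
force: [-0.3, -0.1, -0.2]
width: 0.0436
gripper_force: 0.0
```

```bash
python3 - <<'E'
from h import *
for n in("top","side"): snap(n,3)
p=load("top",3)[0];q=load("side",3)[0]
g=lambda x:cv2.resize(cv2.convertScaleAbs(x[:,:,::-1],alpha=1.6,beta=25),(400,300),interpolation=cv2.INTER_CUBIC)
cv2.imwrite("pics/c3.png",np.vstack([np.hstack([g(p[140:230,210:330]),g(p[180:240,330:410])]),np.hstack([g(q[180:270,170:290]),g(q[130:190,260:340])])]))
E
```

```text
(no output)
```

View pics/c3.png

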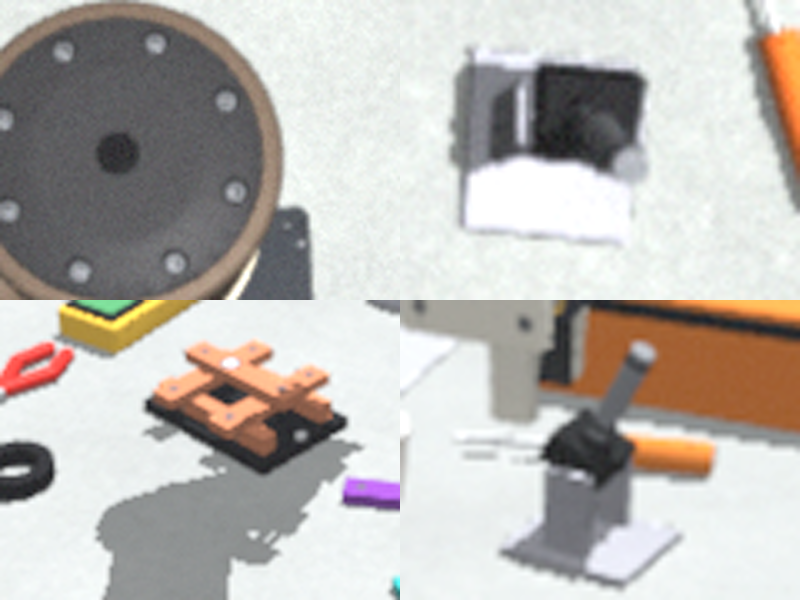

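```bash
python3 - <<'E'
from h import *
def tri(a,b):
    A=[]
    for n,uv in(("top",a),("side",b)):
        c=calibration(n);P=c["intrinsics"]@np.c_[c["R"],c["t"]]
        A.append(P)
    X=cv2.triangulatePoints(A[0],A[1],np.float64(a).reshape(2,1),np.float64(b).reshape(2,1));return (X[:3]/X[3]).ravel()
print("cap",tri((375.8,212.6),(308.4,140.6)), ray("top",(375.8,212.6),.1575),ray("side",(308.4,140.6),.1575))
f=lambda x,y:(330+(x-400)*.2,180+y*.2)
print("foot",ray("top",[f(470,48),f(465,228),f(626,242)],.008))
# foot mask
p,d=load("top",3);P=cloud("top",d)
m=(P[...,2]>.115)&(P[...,0]>.42)&(P[...,0]<.56)&(P[...,1]<-.27)&(P[...,1]>-.34)
Q=P[m];print(len(Q))
for a in range(100,170,8):
    q=Q[(Q[:,2]>a/1e3)&(Q[:,2]<=(a+8)/1e3)]
    if len(q):print(a,len(q),np.median(q,0).round(4))
p,d=load("side",3);P=cloud("side",d)
m=(P[...,2]>.085)&(P[...,0]>.40)&(P[...,0]<.56)&(P[...,1]<-.25)&(P[...,1]>-.36)&(P[...,2]<.18);Q=P[m]
for a in range(80,170,8):
    q=Q[(Q[:,2]>a/1e3)&(Q[:,2]<=(a+8)/1e3)]
    if len(q):print("s",a,len(q),np.median(q,0).round(4))
print(get_state()["q"].round(2))
E
```

```text
cap [ 0.45907457 -0.30810065  0.15420587] [[ 0.46000266 -0.30671368  0.1575    ]] [[ 0.45540156 -0.30069536  0.1575    ]]
foot [[ 0.54658465 -0.27362716  0.008     ]
 [ 0.44802998 -0.26214593  0.008     ]
 [ 0.43679077 -0.34810484  0.008     ]]
97
108 1 [ 0.4872 -0.3107  0.115 ]
116 9 [ 0.4816 -0.3051  0.1208]
124 10 [ 0.4782 -0.3044  0.127 ]
132 12 [ 0.4744 -0.3022  0.1356]
140 8 [ 0.4714 -0.3032  0.145 ]
148 36 [ 0.4592 -0.3053  0.1543]
156 21 [ 0.4616 -0.309   0.1577]
s 80 15 [ 0.4933 -0.2948  0.0862]
s 88 48 [ 0.5022 -0.305   0.0912]
s 96 11 [ 0.48   -0.3037  0.1001]
s 104 13 [ 0.4764 -0.3048  0.109 ]
s 112 10 [ 0.4767 -0.3034  0.1174]
s 120 12 [ 0.4694 -0.3031  0.1238]
s 128 9 [ 0.4647 -0.3013  0.1319]
s 136 14 [ 0.4619 -0.3019  0.1407]
s 144 13 [ 0.4582 -0.3023  0.1489]
s 152 15 [ 0.4581 -0.3042  0.1558]
[ 0.44 -0.09 -0.47  0.   -1.19 -2.02]
```

Call:
{"op": "servo_tool", "data": {
  "moves": [
    {"dx": 0.01,"dy": -0.0587,"dz": 0.0,"roll": -1.24,"jaw": 0.6},
    {"dx": 0.01,"dy": -0.0587,"dz": 0.0,"roll": -1.24,"jaw": 0.6},
    {"dx": 0.01,"dy": -0.0587,"dz": 0.0,"roll": -1.24,"jaw": 0.6},
    {"dx": 0.01,"dy": -0.0587,"dz": 0.0,"roll": -1.24,"jaw": 0.6},
    {"dx": 0.01,"dy": -0.0587,"dz": 0.0,"roll": -1.24,"jaw": 0.6},
    {"dx": 0.0,"dy": 0.0,"dz": 0.0,"roll": 0.0,"jaw": 0.6},
    {"dx": 0.0,"dy": 0.0,"dz": -0.03,"roll": 0.0,"jaw": 0.6},
    {"dx": 0.0,"dy": 0.0,"dz": -0.03,"roll": 0.0,"jaw": 0.6},
    {"dx": 0.0,"dy": 0.0,"dz": -0.02,"roll": 0.0,"jaw": 0.6},
    {"dx": 0.0,"dy": 0.0,"dz": 0.0,"roll": 0.0,"jaw": 0.6}
  ]
}}

```text
t: 17.9
eef_pos: [0.471, -0.3077, 0.1649]
ee_rot: [3.141, -0.003, 3.019]
force: [-0.1, 0.5, 0.3]
width: 0.0527
gripper_force: 0.0
```

```bash
python3 - <<'E'
from h import *
p,d=snap("top",4)
c=calibration("top")
b=bars("top",p,.054,30)
for x in b:
    if 210<x[0][0]<290:print(*x)
h=cv2.cvtColor(p,cv2.COLOR_RGB2HSV)
m=((h[...,1]<60)&(h[...,2]>140)).astype(np.uint8)
n,l,s,ct=cv2.connectedComponentsWithStats(m)
for i in range(1,n):
    if s[i,4]>10 and 215<ct[i][0]<285 and 150<ct[i][1]<225:print(s[i],ct[i].round(1),ray("top",ct[i],.054).round(4),ray("top",ct[i],.012).round(4))
E
```

```text
[249. 185.] 557.9 -13.2 140.1 127.9 -17.1
[268 192   5   9  21] [270.3 196. ] [[ 0.529  -0.0684  0.054 ]] [[ 0.5367 -0.0704  0.012 ]]
```

Call:
{"op": "servo_tool", "data": {
  "moves": [
    {"dx": 0.001,"dy": -0.0008,"dz": -0.02,"roll": 0.0,"jaw": 0.6},
    {"dx": 0.0,"dy": 0.0,"dz": -0.02,"roll": 0.0,"jaw": 0.6},
    {"dx": 0.0,"dy": 0.0,"dz": -0.014,"roll": 0.0,"jaw": 0.6},
    {"dx": 0.0,"dy": 0.0,"dz": 0.0,"roll": 0.0,"jaw": 0.6},
    {"dx": 0.0,"dy": 0.0,"dz": 0.0,"roll": 0.0,"jaw": 0.0},
    {"dx": 0.0,"dy": 0.0,"dz": 0.0,"roll": 0.0,"jaw": 0.0},
    {"dx": 0.0,"dy": 0.0,"dz": 0.0,"roll": 0.0,"jaw": 0.0},
    {"dx": 0.0,"dy": 0.0,"dz": 0.0,"roll": 0.0,"jaw": 0.0},
    {"dx": 0.0,"dy": 0.0,"dz": 0.0,"roll": 0.0,"jaw": 0.0},
    {"dx": 0.0,"dy": 0.0,"dz": 0.0,"roll": 0.0,"jaw": 0.0}
  ]
}}

```text
t: 19.2
eef_pos: [0.473, -0.3095, 0.1126]
ee_rot: [-3.141, 0.0, 3.019]
force: [-0.6, -0.2, 3.6]
width: 0.0175
gripper_force: 30.0
```

```bash
python3 - <<'E'
from h import *
p,d=load("top",4);q,_=snap("side",4);
g=lambda x:cv2.resize(cv2.convertScaleAbs(x[:,:,::-1],alpha=1.5,beta=20),(400,300),interpolation=cv2.INTER_CUBIC)
cv2.imwrite("pics/c4.png",np.hstack([g(p[140:230,210:330]),g(q[115:190,250:350])]))
E
```

```text
(no output)
```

View pics/c4.png

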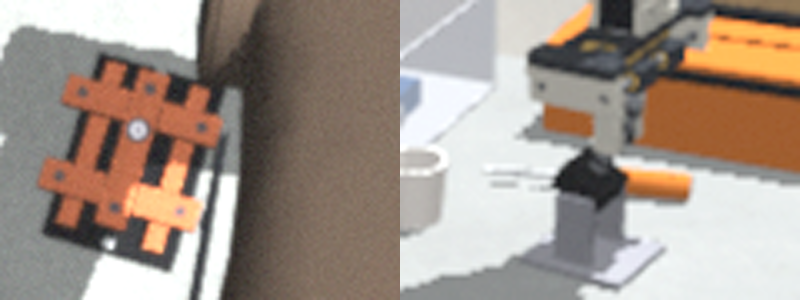

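Call:
{"op": "servo_tool", "data": {
  "moves": [
    {"dx": -0.00335,"dy": 0.0004,"dz": 0.00725,"roll": 0.0,"jaw": 0.0},
    {"dx": -0.00335,"dy": 0.0004,"dz": 0.00725,"roll": 0.0,"jaw": 0.0},
    {"dx": -0.00335,"dy": 0.0004,"dz": 0.00725,"roll": 0.0,"jaw": 0.0},
    {"dx": -0.00335,"dy": 0.0004,"dz": 0.00725,"roll": 0.0,"jaw": 0.0},
    {"dx": -0.00335,"dy": 0.0004,"dz": 0.00725,"roll": 0.0,"jaw": 0.0},
    {"dx": -0.00335,"dy": 0.0004,"dz": 0.00725,"roll": 0.0,"jaw": 0.0},
    {"dx": 0.0,"dy": 0.0,"dz": 0.0,"roll": 0.0,"jaw": 0.0},
    {"dx": 0.0,"dy": 0.0,"dz": 0.0,"roll": 0.0,"jaw": 0.0},
    {"dx": 0.0,"dy": 0.0,"dz": 0.0,"roll": 0.0,"jaw": 0.0},
    {"dx": 0.0,"dy": 0.0,"dz": 0.0,"roll": 0.0,"jaw": 0.0}
  ]
}}

```text
t: 20.5
eef_pos: [0.4527, -0.307, 0.1555]
ee_rot: [3.142, -0.001, 3.019]
force: [0.0, 0.3, -1.5]
width: 0.0174
gripper_force: 30.0
```

```bash
python3 - <<'E'
from h import *
q,_=snap("side",5);p,_=snap("top",5)
g=lambda x:cv2.resize(cv2.convertScaleAbs(x[:,:,::-1],alpha=1.5,beta=20),(400,300),interpolation=cv2.INTER_CUBIC)
cv2.imwrite("pics/c5.png",np.hstack([g(q[115:190,250:350]),g(p[170:245,330:430])]))
E
```

```text
(no output)
```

View pics/c5.png

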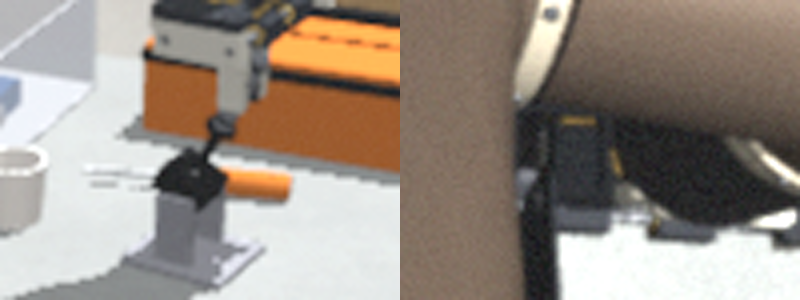

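Call:
{"op": "servo_tool", "data": {
  "moves": [
    {"dx": 0.0061,"dy": -0.0007,"dz": 0.0017,"roll": 0.0,"jaw": 0.0},
    {"dx": 0.0061,"dy": -0.0007,"dz": 0.0017,"roll": 0.0,"jaw": 0.0},
    {"dx": 0.0085,"dy": -0.001,"dz": 0.0027,"roll": 0.0,"jaw": 0.0},
    {"dx": 0.0087,"dy": -0.0011,"dz": 0.0019,"roll": 0.0,"jaw": 0.0},
    {"dx": 0.0088,"dy": -0.0011,"dz": 0.0012,"roll": 0.0,"jaw": 0.0},
    {"dx": 0.0089,"dy": -0.0011,"dz": 0.0004,"roll": 0.0,"jaw": 0.0},
    {"dx": 0.0,"dy": 0.0,"dz": 0.0,"roll": 0.0,"jaw": 0.0},
    {"dx": 0.0,"dy": 0.0,"dz": 0.0,"roll": 0.0,"jaw": 0.0},
    {"dx": 0.0,"dy": 0.0,"dz": 0.0,"roll": 0.0,"jaw": 0.0},
    {"dx": 0.0,"dy": 0.0,"dz": 0.0,"roll": 0.0,"jaw": 0.0}
  ],
  "newtons": 6
}}

```text
t: 21.85
eef_pos: [0.4997, -0.3126, 0.1653]
ee_rot: [3.141, -0.0, 3.018]
force: [0.1, -0.1, -0.4]
width: 0.0178
gripper_force: 6.0
```

Call:
{"op": "servo_tool", "data": {
  "moves": [
    {"dx": 0.0,"dy": 0.0,"dz": 0.0,"roll": 0.0,"jaw": 0.0},
    {"dx": 0.0,"dy": 0.0,"dz": 0.0,"roll": 0.0,"jaw": 0.0},
    {"dx": 0.0,"dy": 0.0,"dz": 0.01,"roll": 0.0,"jaw": 0.0},
    {"dx": 0.0,"dy": 0.0,"dz": 0.01,"roll": 0.0,"jaw": 0.0},
    {"dx": 0.0,"dy": 0.0,"dz": 0.01,"roll": 0.0,"jaw": 0.0},
    {"dx": 0.0,"dy": 0.0,"dz": 0.01,"roll": 0.0,"jaw": 0.0},
    {"dx": 0.0,"dy": 0.0,"dz": 0.01,"roll": 0.0,"jaw": 0.0},
    {"dx": 0.0,"dy": 0.0,"dz": 0.0,"roll": 0.0,"jaw": 0.0},
    {"dx": 0.0,"dy": 0.0,"dz": 0.0,"roll": 0.0,"jaw": 0.0},
    {"dx": 0.0,"dy": 0.0,"dz": 0.0,"roll": 0.0,"jaw": 0.0}
  ],
  "newtons": 25
}}

```text
t: 23.1
eef_pos: [0.4997, -0.3126, 0.215]
ee_rot: [3.141, -0.001, 3.019]
force: [-0.9, 0.3, -1.0]
width: 0.018
gripper_force: 25.0
```

```bash
python3 - <<'E'
from h import *
q,_=snap("side",6);p,_=snap("top",6)
g=lambda x:cv2.resize(cv2.convertScaleAbs(x[:,:,::-1],alpha=1.5,beta=20),(600,600),interpolation=cv2.INTER_CUBIC)
cv2.imwrite("pics/c6.png",g(q[95:195,250:350]))
def tri(a,b):
    A=[calibration(n)["intrinsics"]@np.c_[calibration(n)["R"],calibration(n)["t"]]for n in("top","side")]
# project TCP vertical line in side view
c=calibration("side")
e=get_state()["eef_pos"]
for z in(0,-.03,-.06,-.09):
    x=c["intrinsics"]@(c["R"]@(e+[0,0,z])+c["t"]);print(z,((x[:2]/x[2])-[250,95])*6)
E
```

```text
0 [286.4842125  157.51053976]
-0.03 [284.46139537 208.48736169]
-0.06 [282.48088493 258.3980171 ]
-0.09 [280.54136764 307.27560773]
```

View pics/c6.png

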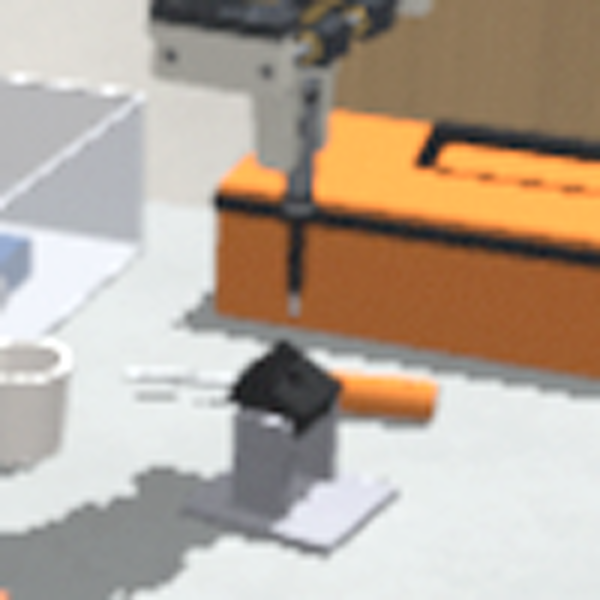

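Probe shows upright: guard at crop (298,213), tip at (293,313), parallel to the projected vertical. Next I need the mark.

```bash
python3 - <<'E'
from h import *
def white(n,k,box,z):
    p=load(n,k)[0];x0,x1,y0,y1=box;q=p[y0:y1,x0:x1].astype(int)
    h=cv2.cvtColor(p,cv2.COLOR_RGB2HSV)[y0:y1,x0:x1]
    m=((h[...,1]<70)&(h[...,2]>100)).astype(np.uint8)
    n_,l,s,c=cv2.connectedComponentsWithStats(m)
    for i in range(1,n_):
        if s[i,4]>=6: print(n,k,s[i,4],(c[i]+[x0,y0]).round(1),ray(n,c[i]+[x0,y0],z).round(4))
white("top",4,(240,262,170,190),.054)
for k in(3,6):white("side",k,(225,252,188,212),.054)
print(ray("top",(251.1,179),.054))
# side tip by eye; tip px
u=(250+293/6,95+313/6)
print("tip side ray at z .12",ray("side",u,.1205))
E
```

```text
top 4 23 [250.8 178.6] [[ 0.5777 -0.0195  0.054 ]]
side 3 171 [236.8 191.2] [[ 0.6033 -0.0592  0.054 ]]
side 3 18 [238.7 198.5] [[ 0.5768 -0.021   0.054 ]]
side 3 11 [250.2 199. ] [[ 0.5434 -0.0327  0.054 ]]
side 6 39 [227.7 190.2] [[ 0.6324 -0.0529  0.054 ]]
side 6 17 [238.9 198.4] [[ 0.5765 -0.0217  0.054 ]]
[[ 0.57651122 -0.02013599  0.054     ]]
tip side ray at z .12 [[ 0.49384627 -0.31758778  0.1205    ]]
```

Call:
{"op": "servo_tool", "data": {
  "moves": [
    {"dx": 0.0137,"dy": 0.0486,"dz": 0.0,"roll": 0.0,"jaw": 0.0},
    {"dx": 0.0137,"dy": 0.0486,"dz": 0.0,"roll": 0.0,"jaw": 0.0},
    {"dx": 0.0137,"dy": 0.0486,"dz": 0.0,"roll": 0.0,"jaw": 0.0},
    {"dx": 0.0137,"dy": 0.0486,"dz": 0.0,"roll": 0.0,"jaw": 0.0},
    {"dx": 0.0137,"dy": 0.0486,"dz": 0.0,"roll": 0.0,"jaw": 0.0},
    {"dx": 0.0137,"dy": 0.0486,"dz": 0.0,"roll": 0.0,"jaw": 0.0},
    {"dx": 0.0,"dy": 0.0,"dz": -0.02,"roll": 0.0,"jaw": 0.0},
    {"dx": 0.0,"dy": 0.0,"dz": -0.02,"roll": 0.0,"jaw": 0.0},
    {"dx": 0.0,"dy": 0.0,"dz": -0.005,"roll": 0.0,"jaw": 0.0},
    {"dx": 0.0,"dy": 0.0,"dz": 0.0,"roll": 0.0,"jaw": 0.0}
  ]
}}

```text
t: 24.45
eef_pos: [0.5822, -0.0213, 0.1705]
ee_rot: [-3.141, -0.0, 3.019]
force: [-0.6, -0.8, -1.1]
width: 0.0178
gripper_force: 25.0
```

```bash
python3 - <<'E'
from h import *
q,d=snap("side",7);p,_=snap("top",7)
g=lambda x:cv2.resize(cv2.convertScaleAbs(x[:,:,::-1],alpha=1.5,beta=20),(400,400),interpolation=cv2.INTER_CUBIC)
cv2.imwrite("pics/c7.png",np.hstack([g(q[145:225,200:280]),g(p[140:220,210:290])]))
c=calibration("side");e=get_state()["eef_pos"];print(e)
for z in(0,-.03,-.06,-.09):
    x=c["intrinsics"]@(c["R"]@(e+[0,0,z])+c["t"]);print(z,((x[:2]/x[2])-[200,145])*5)
E
```

```text
[ 0.58263498 -0.02127528  0.17129762]
0 [178.2883287   92.09407058]
-0.03 [180.10543522 137.94901614]
-0.06 [181.87931093 182.71302631]
-0.09 [183.61148047 226.42457508]
```

View pics/c7.png

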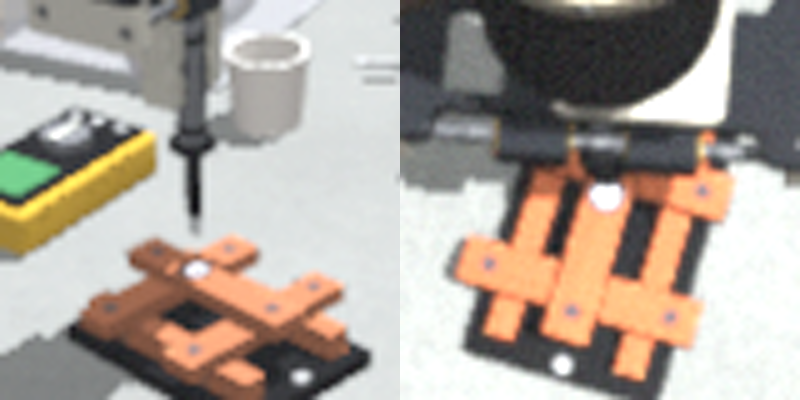

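Call:
{"op": "servo_tool", "data": {
  "moves": [
    {"dx": 0.0,"dy": 0.0,"dz": -0.005,"roll": 0.0,"jaw": 0.0},
    {"dx": 0.0,"dy": 0.0,"dz": -0.005,"roll": 0.0,"jaw": 0.0},
    {"dx": 0.0,"dy": 0.0,"dz": -0.004,"roll": 0.0,"jaw": 0.0},
    {"dx": 0.0,"dy": 0.0,"dz": -0.003,"roll": 0.0,"jaw": 0.0},
    {"dx": 0.0,"dy": 0.0,"dz": -0.002,"roll": 0.0,"jaw": 0.0},
    {"dx": 0.0,"dy": 0.0,"dz": -0.001,"roll": 0.0,"jaw": 0.0},
    {"dx": 0.0,"dy": 0.0,"dz": -0.001,"roll": 0.0,"jaw": 0.0},
    {"dx": 0.0,"dy": 0.0,"dz": 0.0,"roll": 0.0,"jaw": 0.0},
    {"dx": 0.0,"dy": 0.0,"dz": 0.0,"roll": 0.0,"jaw": 0.0},
    {"dx": 0.0,"dy": 0.0,"dz": 0.0,"roll": 0.0,"jaw": 0.0}
  ]
}}

```text
t: 25.8
eef_pos: [0.5821, -0.0211, 0.1495]
ee_rot: [3.142, 0.0, 3.019]
force: [-0.4, -0.2, -1.0]
width: 0.0176
gripper_force: 25.0
```

```bash
python3 - <<'E'
from station import *
import numpy as np
f=[]
for _ in range(6): f.append(get_state()["force"]);grab_frame("side")
print(np.array(f).round(2)[:,2],np.mean(f,0),get_state()["eef_pos"])
E
```

```text
[-0.98 -1.46 -0.43 -1.43 -1.29 -1.09] [-0.22232045  0.00840589 -1.11276149] [ 0.58212831 -0.02107749  0.14949857]
```

Not touching yet (baseline about -1.1 N). I'll go down in 1 mm steps.

Call:
{"op": "servo_tool", "data": {
  "moves": [
    {"dx": 0.0,"dy": 0.0,"dz": -0.001,"roll": 0.0,"jaw": 0.0},
    {"dx": 0.0,"dy": 0.0,"dz": -0.001,"roll": 0.0,"jaw": 0.0},
    {"dx": 0.0,"dy": 0.0,"dz": -0.001,"roll": 0.0,"jaw": 0.0},
    {"dx": 0.0,"dy": 0.0,"dz": -0.001,"roll": 0.0,"jaw": 0.0},
    {"dx": 0.0,"dy": 0.0,"dz": -0.001,"roll": 0.0,"jaw": 0.0},
    {"dx": 0.0,"dy": 0.0,"dz": 0.0,"roll": 0.0,"jaw": 0.0},
    {"dx": 0.0,"dy": 0.0,"dz": 0.0,"roll": 0.0,"jaw": 0.0},
    {"dx": 0.0,"dy": 0.0,"dz": 0.0,"roll": 0.0,"jaw": 0.0},
    {"dx": 0.0,"dy": 0.0,"dz": 0.0,"roll": 0.0,"jaw": 0.0},
    {"dx": 0.0,"dy": 0.0,"dz": 0.0,"roll": 0.0,"jaw": 0.0}
  ]
}}

```text
t: 27.35
eef_pos: [0.5821, -0.0211, 0.1445]
ee_rot: [-3.142, 0.0, 3.019]
force: [0.3, -0.2, 0.1]
width: 0.0175
gripper_force: 25.0
```

```bash
python3 - <<'E'
from station import *
import numpy as np
f=[]
for _ in range(6): f.append(get_state()["force"]);grab_frame("side")
print(np.array(f).round(2)[:,2],np.mean(f,0),get_state()["eef_pos"])
E
```

```text
[ 0.13 -0.44  0.19  0.95 -0.47 -0.4 ] [ 0.03892487  0.44550688 -0.00629205] [ 0.58211279 -0.02105603  0.14445095]
```

Call:
{"op": "servo_tool", "data": {
  "moves": [
    {"dx": 0.0,"dy": 0.0,"dz": -0.001,"roll": 0.0,"jaw": 0.0},
    {"dx": 0.0,"dy": 0.0,"dz": -0.001,"roll": 0.0,"jaw": 0.0},
    {"dx": 0.0,"dy": 0.0,"dz": -0.001,"roll": 0.0,"jaw": 0.0},
    {"dx": 0.0,"dy": 0.0,"dz": 0.0,"roll": 0.0,"jaw": 0.0},
    {"dx": 0.0,"dy": 0.0,"dz": 0.0,"roll": 0.0,"jaw": 0.0},
    {"dx": 0.0,"dy": 0.0,"dz": 0.0,"roll": 0.0,"jaw": 0.0},
    {"dx": 0.0,"dy": 0.0,"dz": 0.0,"roll": 0.0,"jaw": 0.0},
    {"dx": 0.0,"dy": 0.0,"dz": 0.0,"roll": 0.0,"jaw": 0.0},
    {"dx": 0.0,"dy": 0.0,"dz": 0.0,"roll": 0.0,"jaw": 0.0},
    {"dx": 0.0,"dy": 0.0,"dz": 0.0,"roll": 0.0,"jaw": 0.0}
  ]
}}

```text
t: 28.9
eef_pos: [0.5822, -0.0211, 0.1415]
ee_rot: [3.142, 0.0, 3.019]
force: [-0.4, -0.7, 1.5]
width: 0.0172
gripper_force: 25.0
```

```bash
python3 - <<'E'
from h import *
f=[]
for _ in range(10): f.append(get_state()["force"]);grab_frame("side")
print(np.mean(f,0),get_state()["eef_pos"])
q,d=snap("side",8);p,_=snap("top",8)
g=lambda x:cv2.resize(cv2.convertScaleAbs(x[:,:,::-1],alpha=1.3,beta=10),(400,400),interpolation=cv2.INTER_CUBIC)
cv2.imwrite("pics/c8.png",np.hstack([g(q[160:220,210:270]),g(p[140:220,210:290])]))
E
```

```text
[-0.04775967 -0.00954286  1.56352296] [ 0.58212999 -0.02108122  0.14145794]
```

View pics/c8.png

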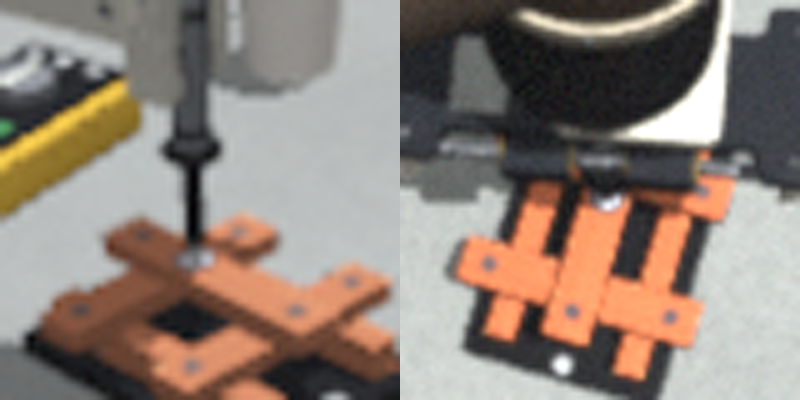

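The view shows the tip standing in the mark at crop (193,258). The pile is undisturbed, and the force has risen 2.7 N, which is about half the spring's travel.

```bash
python3 -c "
from station import *
print(job_done())"
```

```text
the job is handed in; nothing more can be done
None
```

I built the bar pile and handed the job in at about 30 s of the 72 s, with the robot holding the probe upright in the ringed mark at about 2.7 N (spring about half in); the hand-in gave no pass/fail result.

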